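Knock a pin home with the spring striker

ROBOT

A 6-joint arm with a two-finger parallel gripper is mounted at the origin on the work surface. World frame = base frame: x ahead of the robot, y to its left, z up, the work surface at z = 0. Lengths are in m, angles in degrees, forces in N, time in s.
With the tool pointing down it reaches from about 0.3 to 0.75 m from the base axis. Payload 8.5 kg.
Tool frame: the origin (TCP) lies at the very end of the fingers, on their centre line; the grasp point (between the pads) lies 19 mm behind it (env.tcp_to_grasp is the distance from the TCP to the grasp point, in m); z points along the fingers, y is the line along which they close (so a half turn about z gives the same grasp; the last joint's range is limited). The gripper opens to 85 mm and grips with 20 to 120 N. Pads are 22 mm wide; open, the fingers measure 114 mm over their backs; the gripper's body (76 mm by 85 mm) begins 54 mm behind the grasp point. The pads swing forward as they close: fully open they stand 13 mm farther back than shut.
Start: joints at [56.763, 21.807, 74.336, -0, 83.858, -12.336], TCP at [0.196, 0.514, 0.231] pointing down, gripper open.
Joint ranges: [-178.18, 178.18], [-50.72, 133.34], [12.68, 142.11], [-81.47, 261.47], [9.98, 163.14], [-165.26, 165.26]. Speed limits (degrees/s): [136.94, 136.94, 180, 180, 180, 180].

INTERFACE

Orientations are given as a 3x3 rotation matrix whose columns are the frame's x, y, z axes.
In Python, from rig import status, get_image, env gives the robot as it stands.
- The arm moves only by the shell command python3 -m handwheel 'ROWS' [FORCE]. ROWS is text: rows parted by semicolons, each of 7 numbers parted by spaces: the shift along the world's x, y, z in cm, then the turn, a rotation vector about the world's x, y, z in degrees, then the opening, from 0 (shut) to 1 (fully open). In form: dx dy dz wx wy wz gripper; .... A call has 1 to 8 rows; each row is the pose to reach, as a shift and turn from the pose commanded when the call began; what a row does not reach only later rows make up. A row lasts 1/12 s, in which the tool goes at most 41.7 mm and 7.16 degrees, less where a joint would pass 70% of its speed; a pose out of reach is approached as far as the arm can. A call with a gripper value outside its range is refused whole. The fingers move at their own pace and stop on an object; FORCE is the grip in N (left out, the last holds). Time passes only in rows, so rows that repeat a pose let the fingers close. It gives the time, the measured TCP pose, the force, the opening and the grip force at its end, in the units of the state.
- status.observe(): the state, without advancing time (a new reading comes with each control period).
- get_image(name): name is "scene" or "top"; returns a dict with "color" (400x640x3 uint8, red, green, blue), "vertical_fov" (degrees; the focal length in pixels is half the picture's height over the tangent of half this angle, whatever the lens; pixels are square), "cx", "cy" (the principal point, pixels), "xyz" and "orientation" of the camera in the world. Camera axes: x right, y down, z forward; pixel columns grow to the right and rows downward; lengths in m; the calibration is good to about 2 mm. A picture is of the moment at which its call begins. There is no depth.
- env.close_job(): hands the job in; it is judged then, once.
The state is a dict: "time_s": time; "q": joint angles; "qvel": joint speeds; "joint_efforts": joint torques, N m; "position": TCP position; "tool_rot": TCP orientation; "ft_force": force on the tool from outside, world axes, zero at the start; "wrist_torque": the same for the moment, N m; "grip_width": finger opening in m; "gripper_force": force on a finger pad.
Only numpy, scipy, OpenCV 4.12 (cv2) and the standard library are available. Lean on these libraries where they do the work, as an engineer would, in place of code of your own. Each camera call takes 0.05 s, during which the arm holds its last target. There are 200 camera calls.

TASK

Cock the bench striker: swing its sprung hammer back by the upright handle until the catch holds it by itself, easing off as soon as it has caught instead of straining it against the stop behind the catch, and let go. Then press the trip paddle so that the hammer flies and knocks the pin fully home in the black moulding, and take the hand away. Never let the hammer fly by anything but the paddle, and leave the other things on the bench where they are.

Things in the scene. Friction and masses are not known exactly. Their poses are not given: they have to be found in the camera images.
- striker: the striker: a dark steel plate 290 x 340 x 12 fixed to the bench, with pivot pedestal, hammer, catch block, trip paddle and a nest with a black moulding. Origin on the bench surface under the plate, z up. In this frame (mm) the plate spans x -160..130, y -180..160; the pivot axis is at (75, -10); the moulding is around (41, -131), its top 68 above the bench
- pivot (a point): top centre of the hammer's pivot, 78 above the bench; the axis is vertical. Its spring drives the hammer back towards the pin: felt at the handle, about 3 N at rest, growing to 8 N when cocked
- handle (a point): top centre of the hammer's handle: an upright round steel post, 16 across, 66 to 126 above the bench, 120 from the pivot axis, turning freely on its own axis. It stands on the hammer's head, which is 34 x 26, 34 to 66 above the bench
- hammer (a joint): hammer angle (rad): about 0.06 at the start, resting on the proud pin; about 0 when the pin is home. It grows as the handle is swung back, clockwise seen from above, about the pivot. The catch takes the hammer's nose (150 from the pivot) at some angle between 0.90 and 1.10, set differently each time and given by no reading
- rail (a point): middle of the catch's rail, 16 above the bench; the catch block is clamped up to 15 either way along the striker's y, top 60 above the bench. Its sprung bolt has a bevel: riding over it, the last 18 mm at the handle, adds up to 4 N; the pull then sags to 3 N or so and is back to 8 N once the bolt is out behind the nose. Let back, the caught hammer settles on it and stands alone
- stop (a joint): travel (m) of the rubber-faced sprung stop on the catch block, which the nose meets about 3 mm after the bolt has sprung out: 0 untouched. It takes 2 N to start and 3 N per mm more at the nose (felt at the handle: about 4.5 N per mm of handle travel, on top of the spring's 8 N). Squeezed beyond 5 mm, 17 N, it is overloaded
- paddle (a point): centre of the top of the trip paddle's black pad, 26 x 34, 55 above the bench at rest. The paddle is a steel lever, its hinge 66 further along the striker's +x; press the pad down
- trip (a joint): paddle angle (rad): 0 at rest, grows as the pad is pressed down, 0.28 at its end (about 18 mm down at the pad). It springs back. The bolt lets the hammer go at about 0.15 to 0.22, with about 4 to 9 N on the pad
- pin (a joint): how far the pin has been driven (m): about 0 (its flange stands 8 mm proud of the moulding) to 0.008 (flange against the moulding, home). Only the hammer's full blow moves it: it holds against about 28 N
- pin_head (a point): centre of the flat end of the pin's flange (16 across), which the hammer's head strikes, 50 above the bench
- pin_tray: grey open tray, 70 x 50 x 22, loose on the striker's plate; a bystander, not to be moved. Origin at the centre of its underside
- spacer: steel ring, 34 across, 14 high, loose on the striker's plate; a bystander, not to be moved. Origin at the centre of its underside
- spare_moulding: spare black moulding, 50 x 40 x 46, loose on the striker's plate; a bystander, not to be moved. Origin at the centre of its underside
- tape: cardboard roll, 100 across, 45 high, on the bench; a bystander, not to be moved. Origin at the centre of its underside
- driver: screwdriver lying on the bench; a bystander, not to be moved. Origin at the centre of its underside
- oil_can: grey can, 60 across, 120 high; a bystander, not to be moved. Origin at the centre of its underside
- small_bin: small yellow bin, 130 x 100 x 70; a bystander, not to be moved. Origin at the centre of its underside

How it is judged (in metres and radians):
On the way, in this order (a step that is already met when the one before it is completed fails the run):
1. the hammer stands cocked on its catch, with the hand off it (value of joint hammer above 0.85 rad and velocity of joint hammer between -0.05 and 0.05 rad/s and value of joint stop below 0.001 m and distance between the grasp point and handle above 0.05 m), for 0.3 s.
2. the hammer has knocked the pin home (value of joint pin above 0.007 m and value of joint hammer below 0.05 rad), for 0.1 s.
At the end, for the whole second after the job is handed in: the pin is home in the moulding (within 1 mm), the hammer rests against it and the paddle is back up (all of step 2 and velocity of joint hammer between -0.1 and 0.1 rad/s and value of joint trip below 0.03 rad); the robot touches nothing.
It fails at once if the stop behind the catch is overloaded (squeezed more than 5 mm) (value of joint stop above 0.005 m).
It fails at once if the hammer flies without the paddle being pressed (velocity of joint hammer below -6 rad/s and value of joint trip below 0.08 rad).
It fails at once if a bystander is moved more than 3 cm (distance of any of pin_tray, spacer, spare_moulding, tape, driver, oil_can, small_bin from where it was at the start of the episode above 0.03 m).
It also fails if it takes over 69 s, if anything falls off the work surface, if the arm or the gripper's body presses on something with over 40 N, if the wrist force passes 120 N, or if a joint passes its speed limit or range.

## Working session

There is one attempt and no reset: what is moved stays moved. The work goes in short steps, Python scripts to look and compute and a shell command to move; the robot and the scene stay as the last step left them, time stands still between calls to the robot, and variables do not carry over. Pictures are saved under pics/ and viewed, at most 10 in all, crops included, and the job is handed in when it is done.

```bash
ls; mkdir -p pics; cat > h.py <<'E'
import numpy as np, cv2
from rig import status, get_image, env
def K(im):
    f=im["color"].shape[0]/2/np.tan(np.radians(im["vertical_fov"])/2); return f,im["cx"],im["cy"]
def plane(im,u,v,z):
    f,cx,cy=K(im); R=np.array(im["orientation"]); d=R@np.array([(u-cx)/f,(v-cy)/f,1]); o=np.array(im["xyz"])
    return o+d*(z-o[2])/d[2]
def proj(im,p):
    f,cx,cy=K(im); c=np.array(im["orientation"]).T@(np.array(p)-np.array(im["xyz"])); return f*c[0]/c[2]+cx,f*c[1]/c[2]+cy
def save(im,name,crop=None,s=1):
    c=im["color"][:,:,::-1]
    if crop: c=c[crop[1]:crop[3],crop[0]:crop[2]]
    cv2.imwrite("pics/"+name,cv2.resize(c,None,fx=s,fy=s,interpolation=cv2.INTER_CUBIC))
E
python3 - <<'E'
from h import *
for n in("top","scene"):
    im=get_image(n); save(im,n+"0.png",None,1.25); print(n,im["xyz"],im["orientation"],im["vertical_fov"],im["cx"],im["cy"])
s=status.observe(); print(s["time_s"],s["position"],s["tool_rot"],s["ft_force"])
E
```

```text
pics
top [ 0.34117928 -0.01740481  1.33349658] [[ 0.02542646 -0.9865551   0.1614389 ]
 [-0.99965562 -0.02614089 -0.00230253]
 [ 0.00649173 -0.16132476 -0.98688002]] 47.09526833569699 316.5622380009772 195.57775239234314
scene [1.18408171 0.50448011 0.84373806] [[-0.61567076  0.52708145 -0.58577697]
 [ 0.78800308  0.41104603 -0.45835827]
 [-0.00081084 -0.74379185 -0.66841083]] 50.599711336260796 317.2542095926475 201.7725831430933
0.1 [0.19608389 0.51358235 0.23077896] [[-9.34188827e-01  3.56778249e-01 -7.18810575e-04]
 [ 3.56778860e-01  9.34188237e-01 -1.08745640e-03]
 [ 2.83523594e-04 -1.27234604e-03 -9.99999150e-01]] [0.16859536 0.06322592 0.02243023]
```

View pics/top0.png

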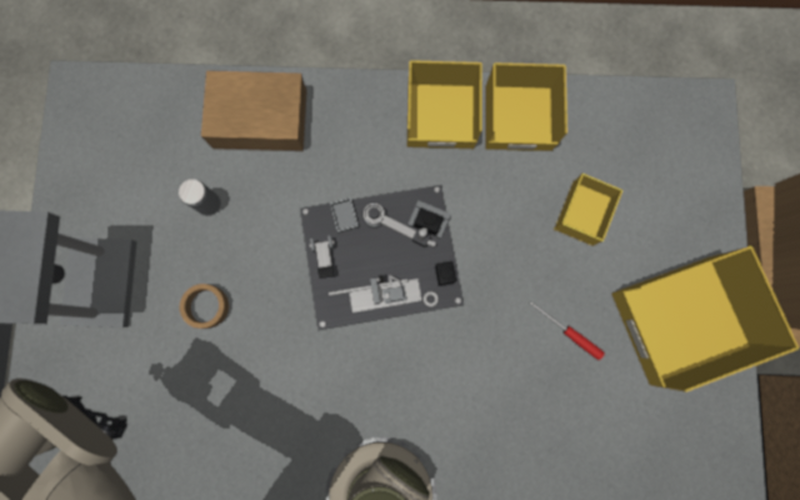

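View pics/scene0.png

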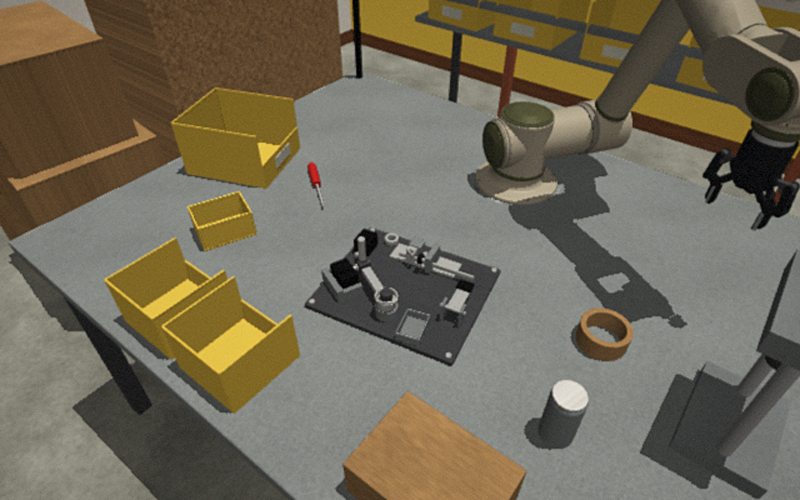

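```bash
python3 - <<'E'
from h import *
im=get_image("top"); g=im["color"].astype(int)
sub=(g.max(2)<75).astype(np.uint8); m=np.zeros_like(sub); m[140:270,230:380]=sub[140:270,230:380]
m=cv2.morphologyEx(m,cv2.MORPH_CLOSE,np.ones((9,9)))
c=max(cv2.findContours(m,0,2)[0],key=cv2.contourArea)
r=cv2.minAreaRect(c); b=cv2.boxPoints(r); print(r,b)
P=np.array([plane(im,u,v,.012)[:2] for u,v in b]); print(P,[np.linalg.norm(P[i]-P[i-1]) for i in range(4)])
save(im,"top1.png",(225,140,385,275),5)
im=get_image("scene"); save(im,"scene1.png",(235,175,410,300),4.5)
E
```

```text
((344.8937683105469, 177.8963623046875), (27.0650691986084, 42.97299575805664), 30.256441116333008) [[322.37823 189.6373 ]
 [344.03107 152.51813]
 [367.4093  166.15543]
 [345.75647 203.2746 ]]
[[ 0.57540333 -0.03704242]
 [ 0.68881478 -0.09860291]
 [ 0.6492775  -0.16824677]
 [ 0.53691155 -0.1060238 ]] [np.float64(0.07899396417662846), np.float64(0.1290420524655808), np.float64(0.08008410615297717), np.float64(0.12844378174091395)]
```

View pics/top1.png

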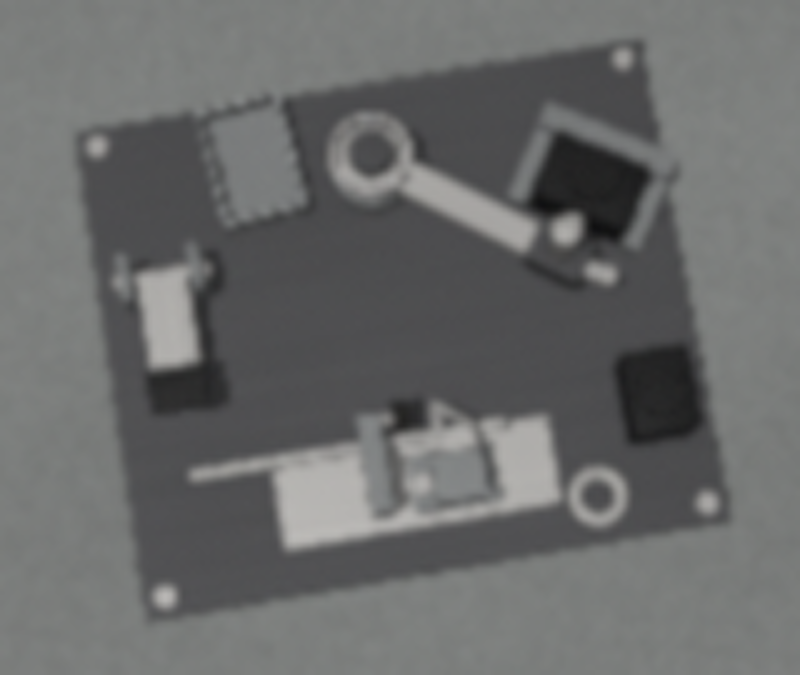

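View pics/scene1.png

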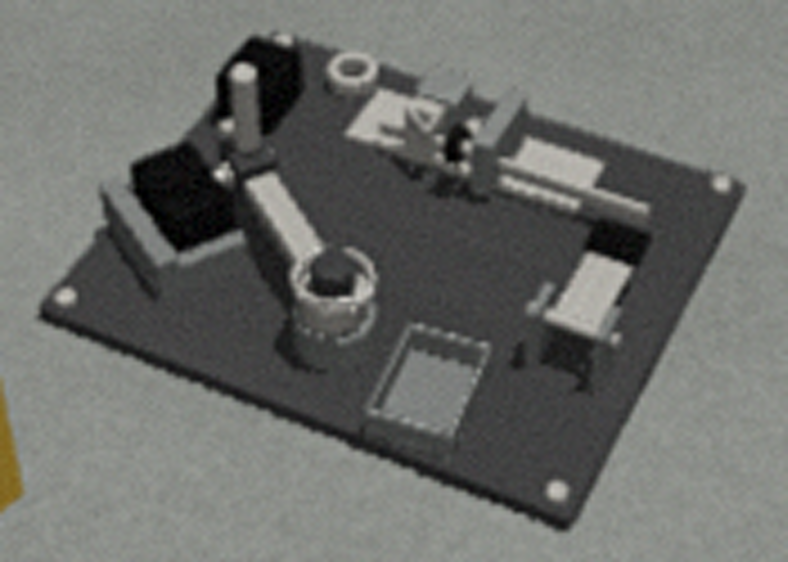

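```bash
cat >> h.py <<'E'
def px(x,y,s,o): return ((x+.5)/s-.5+o[0],(y+.5)/s-.5+o[1])
E
python3 - <<'E'
from h import *
im=get_image("top"); T=lambda x,y,z: plane(im,*px(x,y,5,(225,140)),z)
W=np.array([T(*c,.012)[:2] for c in[(80,133),(643,42),(730,520),(148,622)]])
S=np.array([[.13,.16],[.13,-.18],[-.16,-.18],[-.16,.16]])
im2=get_image("scene"); T2=lambda x,y,z: plane(im2,*px(x,y,4.5,(235,175)),z)
W2=np.array([T2(*c,.012)[:2] for c in[(573,528),(42,312),(258,33),(745,185)]])
def fit(W):
    a,b=S-S.mean(0),W-W.mean(0); th=np.arctan2((a[:,0]*b[:,1]-a[:,1]*b[:,0]).sum(),(a*b).sum())
    R=np.array([[np.cos(th),-np.sin(th)],[np.sin(th),np.cos(th)]]); t=W.mean(0)-R@S.mean(0)
    print(np.degrees(th),t,np.round((W-(S@R.T+t))*1000,1).tolist()); return R,t
fit(W);fit(W2);R,t=fit((W+W2)/2); print(R)
loc=lambda p:(R.T@(p[:2]-t)*1000).round(1)
for n,p in dict(pivot=T(370,148,.078),handle=T(570,222,.126),handle2=T2(244,72,.126),pad=T(186,388,.055),pad2=T2(618,240,.055),hinge=T(165,268,.05)).items(): print(n,p.round(4),loc(p))
print("pivot model",R@[.075,-.01]+t)
E
```

```text
10.978261199787733 [0.54273677 0.02581878] [[-0.8, -2.2], [-1.3, 0.5], [1.9, 2.2], [0.2, -0.5]]
12.088609374046404 [0.54678419 0.0306042 ] [[2.1, 1.0], [-5.4, 2.1], [2.9, -5.6], [0.4, 2.5]]
11.53595422645881 [0.54476052 0.02821265] [[0.7, -0.6], [-3.4, 1.3], [2.4, -1.7], [0.3, 1.0]]
[[ 0.9797994  -0.19998282]
 [ 0.19998282  0.9797994 ]]
pivot [0.62   0.0318 0.078 ] [ 74.4 -11.5]
handle [ 0.5717 -0.0784  0.126 ] [   5.  -109.9]
handle2 [ 0.5664 -0.0732  0.126 ] [   0.9 -103.7]
pad [0.485  0.1313 0.055 ] [-38. 113.]
pad2 [0.4856 0.139  0.055 ] [-35.8 120.4]
hinge [0.5535 0.1468 0.05  ] [ 32.3 114.5]
pivot model [0.6202453  0.03341337]
```

```bash
A="";python3 -m handwheel '4 -1 0 0 0 -7 0.5; 6 -4 0 0 0 -14 0.5; 8 -7 0 0 0 -21 0.5; 10 -10 0 0 0 -28 0.5; 12 -13.5 0 0 0 -35 0.5; 14 -17 0 0 0 -42 0.5; 16 -20.5 0 0 0 -49 0.5; 18 -24 0 0 0 -56 0.5'; python3 -m handwheel '2 -3.5 0 0 0 -7 0.5; 4 -7 0 0 0 -14 0.5; 6 -10.5 0 0 0 -21 0.5; 8 -14 0 0 0 -28 0.5; 10 -17.5 0 0 0 -35 0.5; 12 -21 0 0 0 -42 0.5; 14 -24.5 0 0 0 -49 0.5; 16 -28 0 0 0 -56 0.5'; python3 -c "
from h import *
s=status.observe();print(s['q'],s['tool_rot'])"
```

```text
time_s: 0.97
position: [0.3767, 0.272, 0.2314]
tool_rot: [[-0.221, 0.975, 0.0], [0.975, 0.221, 0.0], [0.0, 0.0, -1.0]]
ft_force: [1.4, 0.9, -0.7]
grip_width: 0.0427
gripper_force: 0.0
time_s: 1.63
position: [0.5368, -0.0082, 0.2314]
tool_rot: [[0.685, 0.728, 0.0], [0.728, -0.685, 0.0], [0.0, 0.0, -1.0]]
ft_force: [0.4, 0.1, 0.5]
grip_width: 0.0424
gripper_force: 0.0
[-1.35218150e+01  2.04797381e+01  7.64135723e+01  5.79505184e-03
  8.30990383e+01  2.97431131e+01] [[ 6.85381573e-01  7.28184095e-01  1.53315400e-04]
 [ 7.28184095e-01 -6.85381587e-01  6.64030905e-05]
 [ 1.53433226e-04  6.61303811e-05 -9.99999986e-01]]
```

```bash
python3 -m handwheel '1.7 -3.4 0 0 0 -4 0.5; 3.4 -6.9 0 0 0 -8 0.5; 3.4 -6.9 -3.5 0 0 -8 0.5; 3.4 -6.9 -7 0 0 -8 0.5; 3.4 -6.9 -9 0 0 -8 0.5; 3.4 -6.9 -9 0 0 -8 0.5'; python3 - <<'E'
from h import *
im=get_image("scene"); save(im,"s2.png",(235,120,410,260),4.5)
E
```

```text
time_s: 2.13
position: [0.5682, -0.0748, 0.137]
tool_rot: [[0.776, 0.63, -0.008], [0.63, -0.776, 0.003], [-0.004, -0.007, -1.0]]
ft_force: [-0.2, 0.5, -0.5]
grip_width: 0.0425
gripper_force: 0.0
```

View pics/s2.png

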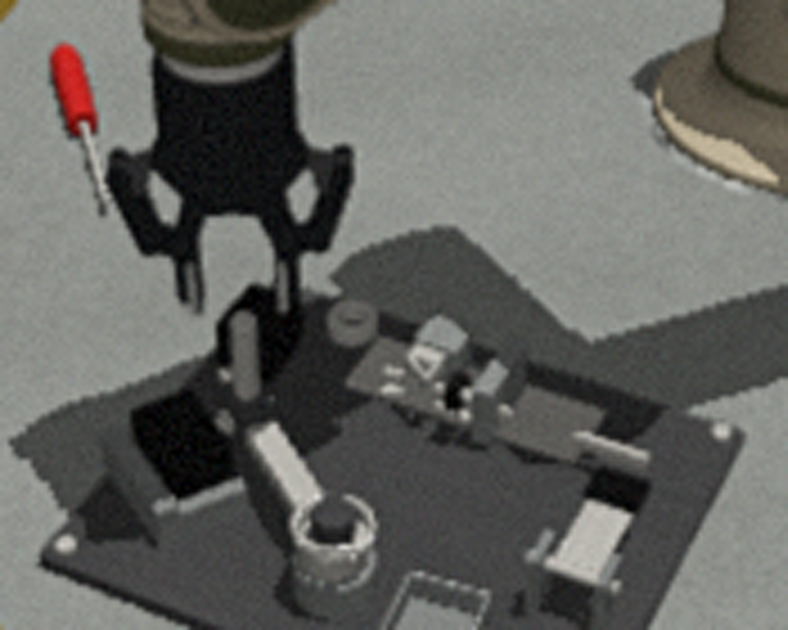

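```bash
python3 -m handwheel '0 0 -3 0 0 0 0.5; 0 0 -6 0 0 0 0.5; 0 0 -6 0 0 0 0.5; 0 0 -6 0 0 0 0.5; 0 0 -6 0 0 0 0; 0 0 -6 0 0 0 0; 0 0 -6 0 0 0 0; 0 0 -6 0 0 0 0' 30;  python3 -m handwheel '0 0 0 0 0 0 0; 0 0 0 0 0 0 0; 0 0 0 0 0 0 0' 30
```

```text
time_s: 2.85
position: [0.5696, -0.0734, 0.0839]
tool_rot: [[0.776, 0.631, -0.0], [0.631, -0.776, 0.002], [0.001, -0.002, -1.0]]
ft_force: [-6.8, 9.4, 11.1]
grip_width: 0.0153
gripper_force: 29.3
time_s: 3.1
position: [0.5696, -0.0734, 0.0839]
tool_rot: [[0.776, 0.631, -0.0], [0.631, -0.776, 0.002], [0.001, -0.002, -1.0]]
ft_force: [-7.5, 9.4, 10.5]
grip_width: 0.0156
gripper_force: 29.3
```

```bash
cat >> h.py <<'E'
PV=np.array([.620,.0325]); C=np.array([.5701,-.0754])
def arc(f,r=.119):
    a=np.radians(-116-f); return ((PV+r*np.array([np.cos(a),np.sin(a)])-C)*100).round(2)
def tang(s):
    p=s['position'][:2]-PV; u=p/np.linalg.norm(p); F=np.array(s['ft_force'])[:2]
    print('t',round(s['time_s'],2),'phi %.2f r %.1f  Ftan %.1f Frad %.1f Fz %.1f grip %.4f'%((-116-np.degrees(np.arctan2(p[1],p[0])))%360,1e3*np.linalg.norm(p),F@[-u[1],u[0]],F@u,s['ft_force'][2],s['grip_width']))
E
python3 -c "
from h import *
for f in list(range(0,60,4)):print(f,arc(f))
tang(status.observe())"
```

```text
0 [-0.23  0.09]
4 [-0.96  0.48]
8 [-1.66  0.92]
12 [-2.34  1.41]
16 [-2.97  1.95]
20 [-3.57  2.52]
24 [-4.13  3.14]
28 [-4.64  3.8 ]
32 [-5.1   4.48]
36 [-5.52  5.2 ]
40 [-5.88  5.95]
44 [-6.19  6.72]
48 [-6.45  7.51]
52 [-6.65  8.32]
56 [-6.79  9.13]
t 3.1 phi 359.47 r 117.3  Ftan -10.8 Frad -5.2 Fz 10.5 grip 0.0156
```

```bash
python3 -m handwheel '-0.2 0.1 0.2 0 0 0 0; -0.6 0.3 0.2 0 0 0 0; -1.3 0.7 0.2 0 0 0 0; -2 1.15 0.2 0 0 0 0; -2.65 1.65 0.2 0 0 0 0; -3.25 2.2 0.2 0 0 0 0; -3.57 2.52 0.2 0 0 0 0; -3.57 2.52 0.2 0 0 0 0' >/dev/null; python3 -c "
from h import *
tang(status.observe())"
```

```text
t 3.77 phi 19.90 r 117.7  Ftan 5.9 Frad -5.6 Fz -13.4 grip 0.0151
```

```bash
python3 -m handwheel '-0.24 0.34 -0.12 0 0 0 0; -0.48 0.68 -0.12 0 0 0 0; -0.75 1.0 -0.12 0 0 0 0; -0.99 1.34 -0.12 0 0 0 0; -1.22 1.68 -0.12 0 0 0 0; -1.45 2.01 -0.12 0 0 0 0; -1.67 2.37 -0.12 0 0 0 0; -1.67 2.37 -0.12 0 0 0 0' >/dev/null; python3 -c "
from h import *
tang(status.observe())
a=arc(34,.118)
for f in range(34,58):print(f,(arc(f,.118)-a).round(2),end=' ')"
```

```text
t 4.43 phi 33.51 r 117.9  Ftan 6.9 Frad 5.8 Fz -1.2 grip 0.0151
34 [0. 0.] 35 [-0.1   0.18] 36 [-0.2   0.36] 37 [-0.29  0.54] 38 [-0.39  0.73] 39 [-0.47  0.91] 40 [-0.56  1.1 ] 41 [-0.64  1.29] 42 [-0.72  1.48] 43 [-0.8   1.67] 44 [-0.87  1.86] 45 [-0.94  2.06] 46 [-1.    2.25] 47 [-1.06  2.45] 48 [-1.12  2.65] 49 [-1.18  2.85] 50 [-1.23  3.05] 51 [-1.28  3.25] 52 [-1.32  3.45] 53 [-1.36  3.65] 54 [-1.4   3.85] 55 [-1.43  4.05] 56 [-1.47  4.26] 57 [-1.49  4.46]
```

```bash
cat > t.sh <<'E'
python3 -c "
from h import *
tang(status.observe())"
E
python3 -m handwheel '-0.1 0.18 0 0 0 0 0; -0.2 0.36 0 0 0 0 0; -0.29 0.54 0 0 0 0 0; -0.39 0.73 0 0 0 0 0; -0.47 0.91 0 0 0 0 0; -0.56 1.1 0 0 0 0 0; -0.56 1.1 0 0 0 0 0' >/dev/null; sh t.sh
python3 -m handwheel '-0.08 0.19 0 0 0 0 0; -0.16 0.38 0 0 0 0 0; -0.16 0.38 0 0 0 0 0' >/dev/null; sh t.sh
python3 -m handwheel '-0.08 0.19 0 0 0 0 0; -0.15 0.38 0 0 0 0 0; -0.15 0.38 0 0 0 0 0' >/dev/null; sh t.sh
python3 -m handwheel '-0.07 0.2 0 0 0 0 0;  -0.07 0.2 0 0 0 0 0' >/dev/null; sh t.sh
python3 -m handwheel '-0.06 0.2 0 0 0 0 0;  -0.06 0.2 0 0 0 0 0' >/dev/null; sh t.sh
```

```text
t 5.02 phi 39.39 r 118.1  Ftan 7.1 Frad 6.9 Fz 2.4 grip 0.0148
t 5.27 phi 41.40 r 118.2  Ftan 7.7 Frad 7.8 Fz 1.6 grip 0.0151
t 5.52 phi 43.41 r 118.3  Ftan 6.8 Frad 8.1 Fz 2.9 grip 0.0149
t 5.68 phi 44.28 r 118.3  Ftan 9.2 Frad 8.3 Fz 2.0 grip 0.0153
t 5.85 phi 45.20 r 118.3  Ftan 10.5 Frad 9.6 Fz 1.9 grip 0.0153
```

```bash

python3 -m handwheel '-0.16 0.17 0 0 0 0 0;  -0.16 0.17 0 0 0 0 0' >/dev/null; sh t.sh
python3 -m handwheel '-0.03 0.1 0 0 0 0 0;  -0.06 0.2 0 0 0 0 0; -0.06 0.2 0 0 0 0 0' >/dev/null; sh t.sh
python3 -m handwheel '-0.03 0.1 0 0 0 0 0;  -0.03 0.1 0 0 0 0 0' >/dev/null; sh t.sh
python3 -m handwheel '-0.03 0.1 0 0 0 0 0;  -0.03 0.1 0 0 0 0 0' >/dev/null; sh t.sh
```

```text
t 6.02 phi 46.08 r 118.5  Ftan 10.1 Frad 4.1 Fz 0.1 grip 0.0155
t 6.27 phi 47.02 r 118.5  Ftan 12.5 Frad 5.2 Fz 0.2 grip 0.0152
t 6.43 phi 47.48 r 118.5  Ftan 12.0 Frad 5.0 Fz -0.9 grip 0.0153
t 6.6 phi 47.97 r 118.5  Ftan 11.3 Frad 4.9 Fz -0.1 grip 0.0155
```

```bash

for i in 1 2; do python3 -m handwheel '-0.03 0.1 0 0 0 0 0;  -0.03 0.1 0 0 0 0 0; -0.03 0.1 0 0 0 0 0' >/dev/null; sh t.sh; done
```

```text
t 6.85 phi 48.49 r 118.6  Ftan 12.3 Frad 4.7 Fz 0.1 grip 0.0152
t 7.1 phi 49.13 r 118.6  Ftan 10.6 Frad 4.8 Fz 0.7 grip 0.0152
```

```bash

python3 -m handwheel '-0.03 0.1 0 0 0 0 0;  -0.03 0.1 0 0 0 0 0; -0.03 0.1 0 0 0 0 0' >/dev/null; sh t.sh
```

```text
t 7.35 phi 49.77 r 118.6  Ftan 8.2 Frad 5.2 Fz 1.2 grip 0.0151
```

```bash

python3 -m handwheel '-0.02 0.07 0 0 0 0 0;  -0.02 0.07 0 0 0 0 0; -0.02 0.07 0 0 0 0 0' >/dev/null; sh t.sh
```

```text
t 7.6 phi 50.23 r 118.7  Ftan 8.0 Frad 3.9 Fz 1.2 grip 0.0148
```

```bash

python3 -m handwheel '-0.02 0.07 0 0 0 0 0;  -0.02 0.07 0 0 0 0 0; -0.02 0.07 0 0 0 0 0' >/dev/null; sh t.sh
```

```text
t 7.85 phi 50.69 r 118.7  Ftan 5.6 Frad 4.0 Fz 2.7 grip 0.0148
```

```bash

python3 -m handwheel '-0.02 0.07 0 0 0 0 0;  -0.02 0.07 0 0 0 0 0; -0.02 0.07 0 0 0 0 0' >/dev/null; sh t.sh
```

```text
t 8.1 phi 51.19 r 118.8  Ftan 3.5 Frad 2.1 Fz 1.7 grip 0.0152
```

```bash

python3 -m handwheel '-0.02 0.07 0 0 0 0 0;  -0.02 0.07 0 0 0 0 0; -0.02 0.07 0 0 0 0 0' >/dev/null; sh t.sh
```

```text
t 8.35 phi 51.92 r 118.8  Ftan 0.4 Frad 3.6 Fz 8.9 grip 0.0149
```

```bash

python3 -m handwheel '0 0 0 0 0 0 0; 0 0 0 0 0 0 0' >/dev/null; sh t.sh
python3 -m handwheel '-0.01 0.05 0 0 0 0 0;  -0.01 0.05 0 0 0 0 0; -0.01 0.05 0 0 0 0 0' >/dev/null; sh t.sh
```

```text
t 8.52 phi 51.92 r 118.8  Ftan 0.0 Frad 4.6 Fz 8.2 grip 0.0152
t 8.77 phi 51.99 r 118.8  Ftan 3.0 Frad 4.0 Fz 7.2 grip 0.0154
```

```bash

python3 -m handwheel '-0.01 0.05 0 0 0 0 0;  -0.01 0.05 0 0 0 0 0; -0.01 0.05 0 0 0 0 0' >/dev/null; sh t.sh
```

```text
t 9.02 phi 52.06 r 118.8  Ftan 4.9 Frad 4.3 Fz 8.0 grip 0.0151
```

```bash

python3 -m handwheel '-0.01 0.05 0 0 0 0 0;  -0.01 0.05 0 0 0 0 0; -0.01 0.05 0 0 0 0 0' >/dev/null; sh t.sh
```

```text
t 9.27 phi 52.14 r 118.8  Ftan 7.2 Frad 4.9 Fz 6.0 grip 0.0148
```

```bash

python3 -m handwheel '-0.01 0.05 0 0 0 0 0;  -0.01 0.05 0 0 0 0 0; -0.01 0.05 0 0 0 0 0' >/dev/null; sh t.sh
```

```text
t 9.52 phi 52.28 r 118.8  Ftan 8.1 Frad 4.7 Fz 6.6 grip 0.0150
```

```bash

python3 -m handwheel '-0.01 0.05 0 0 0 0 0;  -0.01 0.05 0 0 0 0 0; -0.01 0.05 0 0 0 0 0' >/dev/null; sh t.sh
```

```text
t 9.77 phi 52.51 r 118.8  Ftan 8.8 Frad 5.6 Fz 6.5 grip 0.0154
```

```bash

python3 -m handwheel '0.01 -0.06 0 0 0 0 0; 0.02 -0.12 0 0 0 0 0; 0.03 -0.18 0 0 0 0 0; 0.03 -0.18 0 0 0 0 0' >/dev/null; sh t.sh
```

```text
t 10.1 phi 52.02 r 118.8  Ftan 2.5 Frad 4.3 Fz 7.0 grip 0.0147
```

```bash

python3 -m handwheel '0.02 -0.06 0 0 0 0 0; 0.02 -0.06 0 0 0 0 0; 0.02 -0.06 0 0 0 0 0' >/dev/null; sh t.sh
```

```text
t 10.35 phi 51.95 r 118.8  Ftan 0.3 Frad 5.0 Fz 7.9 grip 0.0148
```

```bash

python3 -m handwheel '0.02 -0.06 0 0 0 0 0; 0.02 -0.06 0 0 0 0 0; 0.02 -0.06 0 0 0 0 0' >/dev/null; sh t.sh
```

```text
t 10.6 phi 51.86 r 118.8  Ftan -2.4 Frad 4.5 Fz 8.9 grip 0.0151
```

```bash

python3 -m handwheel '-0.02 0.05 0 0 0 0 0; -0.02 0.05 0 0 0 0 0.2; -0.02 0.05 0 0 0 0 0.4; -0.02 0.05 0 0 0 0 0.5; -0.02 0.05 0 0 0 0 0.5; -0.02 0.05 0 0 0 0 0.5; -0.02 0.05 1 0 0 0 0.5; -0.02 0.05 3 0 0 0 0.5'; python3 -m handwheel '0 0 3 0 0 0 0.5; 0 0 6 0 0 0 0.5; 0 0 9 0 0 0 0.5;0 0 12 0 0 0 0.5;0 0 12 0 0 0 0.5'
python3 - <<'E'
from h import *
im=get_image("scene"); save(im,"s3.png",(235,120,410,260),4.5)
E
```

```text
time_s: 11.27
position: [0.5023, 0.008, 0.1108]
tool_rot: [[0.776, 0.631, -0.004], [0.631, -0.776, 0.001], [-0.003, -0.004, -1.0]]
ft_force: [-0.6, -0.3, -0.1]
grip_width: 0.0428
gripper_force: 0.0
time_s: 11.68
position: [0.5052, 0.0075, 0.2376]
tool_rot: [[0.776, 0.631, 0.01], [0.631, -0.776, -0.002], [0.006, 0.008, -1.0]]
ft_force: [0.3, -0.8, 0.7]
grip_width: 0.0426
gripper_force: 0.0
```

View pics/s3.png

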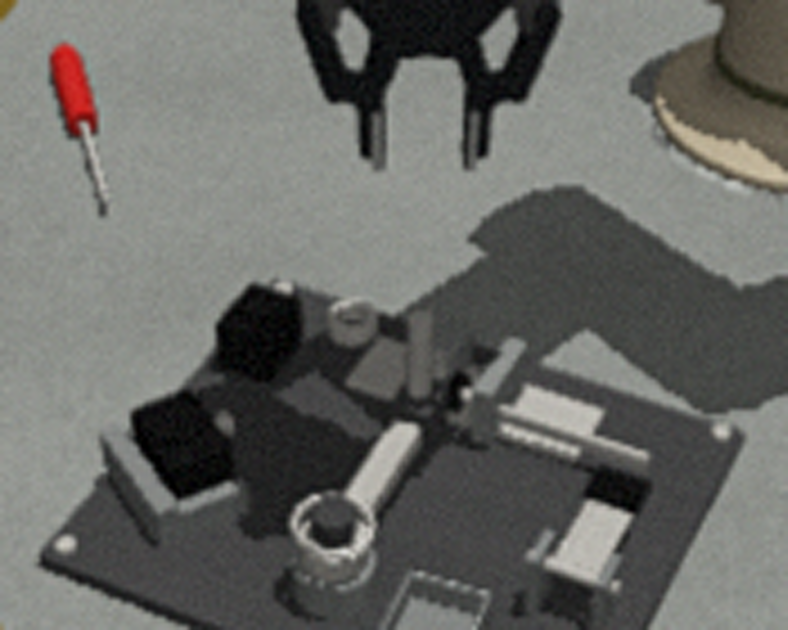

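```bash

python3 -m handwheel '-0.5 3 0 0 0 0 0; -1 6 0 0 0 0 0; -1.5 9 0 0 0 0 0; -2 12.6 0 0 0 0 0; -2 12.6 -4 0 0 0 0; -2 12.6 -8 0 0 0 0; -2 12.6 -12 0 0 0 0; -2 12.6 -14.5 0 0 0 0'; python3 -m handwheel '0 0 -1 0 0 0 0; 0 0 -1 0 0 0 0; 0 0 -1 0 0 0 0'
python3 - <<'E'
from h import *
im=get_image("scene"); save(im,"s4.png",(260,120,435,260),4.5)
E
```

```text
time_s: 12.4
position: [0.4809, 0.134, 0.0829]
tool_rot: [[0.776, 0.631, -0.006], [0.631, -0.776, -0.0], [-0.005, -0.004, -1.0]]
ft_force: [-1.0, -0.1, -0.4]
grip_width: -0.0002
gripper_force: 0.0
time_s: 12.65
position: [0.4829, 0.1337, 0.0764]
tool_rot: [[0.776, 0.631, -0.002], [0.631, -0.776, -0.0], [-0.002, -0.001, -1.0]]
ft_force: [0.8, -0.3, 1.1]
grip_width: -0.0003
gripper_force: 0.0
```

View pics/s4.png

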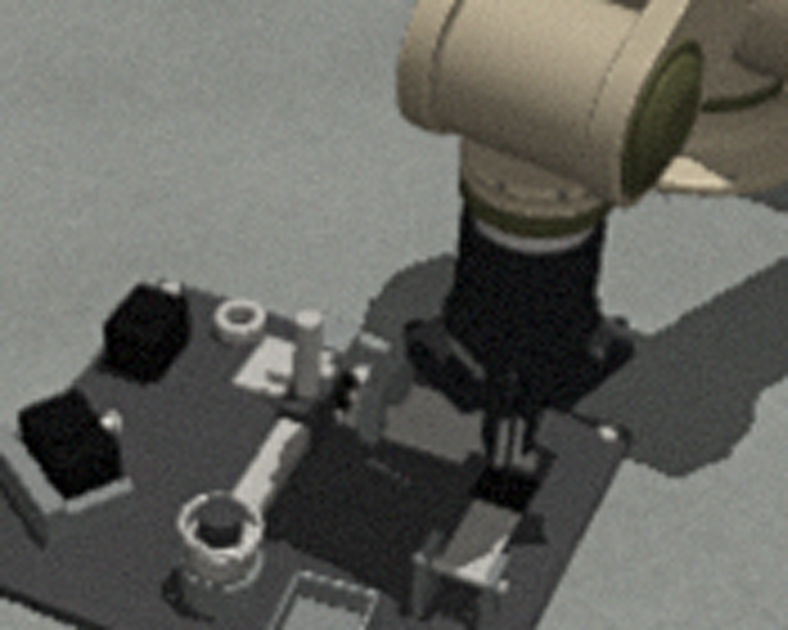

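```bash

python3 -m handwheel '0.3 0 -1 0 0 0 0; 0.3 0 -2 0 0 0 0; 0.3 0 -2.4 0 0 0 0; 0.3 0 -2.7 0 0 0 0; 0.3 0 -2.7 0 0 0 0'; python3 -m handwheel '0 0 -0.3 0 0 0 0; 0 0 -0.6 0 0 0 0; 0 0 -0.9 0 0 0 0; 0 0 -0.9 0 0 0 0'
```

```text
time_s: 13.12
position: [0.4865, 0.1337, 0.0503]
tool_rot: [[0.776, 0.631, 0.0], [0.631, -0.776, -0.0], [0.0, 0.0, -1.0]]
ft_force: [-1.6, -0.3, 5.5]
grip_width: -0.0001
gripper_force: 2.7
time_s: 13.45
position: [0.4865, 0.1337, 0.0415]
tool_rot: [[0.776, 0.631, 0.001], [0.631, -0.776, -0.0], [0.001, 0.001, -1.0]]
ft_force: [-1.3, -1.1, 7.1]
grip_width: 0.0001
gripper_force: 4.4
```

```bash

python3 -m handwheel '0 0 -0.2 0 0 0 0; 0 0 -0.35 0 0 0 0; 0 0 -0.35 0 0 0 0; 0 0 -0.35 0 0 0 0; 0 0 -0.35 0 0 0 0; 0 0 -0.35 0 0 0 0'; python3 - <<'E'
from h import *
im=get_image("scene"); save(im,"s5.png",(235,120,410,260),4.5)
E
```

```text
time_s: 13.95
position: [0.4868, 0.1337, 0.0388]
tool_rot: [[0.776, 0.631, 0.002], [0.631, -0.776, -0.0], [0.001, 0.001, -1.0]]
ft_force: [-3.8, -1.3, 11.0]
grip_width: -0.0003
gripper_force: 5.7
```

View pics/s5.png

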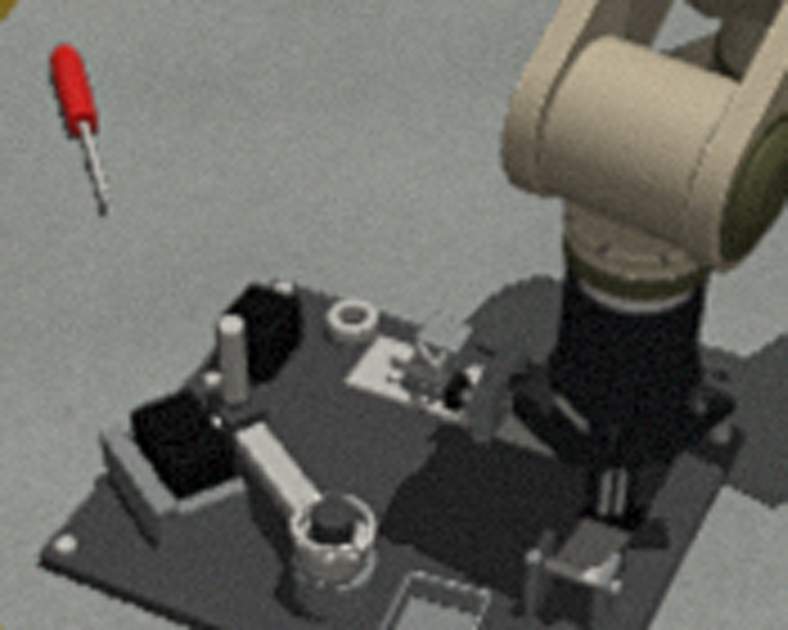

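```bash

python3 -m handwheel '0 0 1 0 0 0 0; 0 0 3 0 0 0 0; 0 0 6 0 0 0 0; 0 0 10 0 0 0 0; 0 0 14 0 0 0 0; 0 0 17 0 0 0 0; 0 0 17 0 0 0 0; 0 0 17 0 0 0 0'; python3 - <<'E'
from h import *
im=get_image("scene"); save(im,"s6.png",(235,120,410,300),3.3)
E
```

```text
time_s: 14.67
position: [0.4868, 0.1339, 0.209]
tool_rot: [[0.776, 0.631, 0.004], [0.631, -0.776, 0.0], [0.003, 0.002, -1.0]]
ft_force: [-0.7, -0.7, 0.2]
grip_width: -0.0001
gripper_force: 0.0
```

View pics/s6.png

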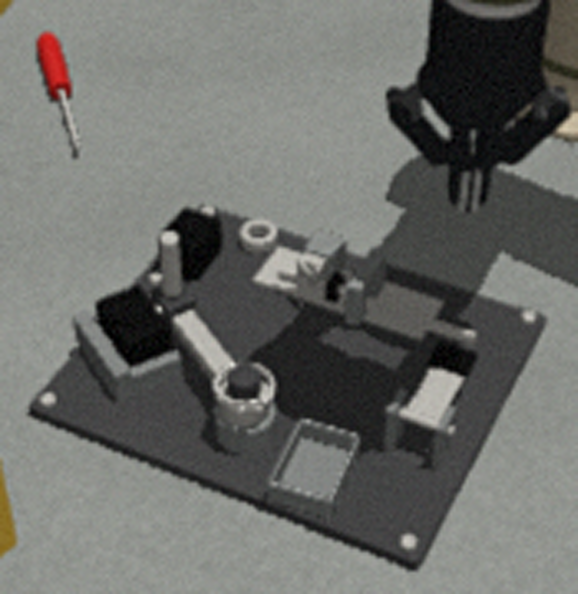

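The hammer rests against the driven pin: the handle top is at about (168, 237), past where it first stood. The paddle is back up, the hand is clear and the bystanders look unmoved.

```bash
python3 -c "
from rig import env
print(env.close_job())"
```

```text
the job is handed in; nothing more can be done
None
```

I cocked the hammer on its catch, released it, and tripped it with the paddle; in the last picture it rests past its starting point, as it would with the pin home. The hand is clear, nothing else on the bench looks moved, and the job was handed in at about 15 s; the hand-in gave no verdict.

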